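Fetch the soap from behind the bottles

ROBOT

A 6-joint arm with a two-finger parallel gripper is mounted at the origin on the work surface. World frame = base frame: x ahead of the robot, y to its left, z up, the work surface at z = 0. Lengths are in mm, angles in rad, forces in N, time in s.
With the tool pointing down it reaches from about 350 to 975 mm from the base axis. Payload 7.1 kg.
Tool frame: the origin (TCP) lies on the centre line of the jaws, within the pads' length; the fingertips stand 11 mm ahead of it and the grasp point (between the pads) lies 8 mm behind it (ctrl.tip_reach is the distance from the TCP to the fingertips, in mm); z points along the fingers, x is the direction in which the jaws open and shut, and the axes are right-handed (so a half turn about z gives the same grasp; the last joint's range is limited). The gripper opens to 88 mm and grips with 3 to 60 N. Pads are 20 mm wide; open, the fingers measure 115 mm over their backs; the gripper's body (75 mm by 178 mm) begins 61 mm behind the grasp point.
Start: joints at [-1.139, 0.423, 1.63, -0, 1.089, -0.019], TCP at [272.318, -562.537, 233.675] pointing down, gripper open.
Joint ranges: [-3, 3], [-0.9, 2.11], [0.09, 2.58], [-1.31, 4.45], [0.11, 2.69], [-2.54, 2.54]. Speed limits (rad/s): [2.39, 2.39, 3.01, 3.14, 3.14, 3.14].

INTERFACE

Orientations are given as a rotation vector (axis times angle).
In Python, from workcell import readout, optics, close_job, ctrl gives the robot as it stands.
- The arm moves only by the tool arm_command, never from a script. Its argument "moves" is a list of rows, each a list of 3 entries, a list of its own where there are three numbers: the turn, a rotation vector about the world's x, y, z in rad, then the shift along the world's x, y, z in cm, then the closure, from 0 (fully open) to 1 (shut). In form: [[[ax, ay, az], [tx, ty, tz], jaw], ...]. A call has 1 to 8 rows; each row is the pose to reach, as a shift and turn from the pose commanded when the call began; what a row does not reach only later rows make up. A row lasts 1/8 s, in which the tool goes at most 62.5 mm and 10.7 degrees, less where a joint would pass 70% of its speed; a pose out of reach is approached as far as the arm can. A call with a gripper value outside its range is refused whole. The fingers move at their own pace and stop on an object; the grip force is fixed at half the most. Time passes only in rows, so rows that repeat a pose let the fingers close. It gives the time, the measured TCP pose, the force and the opening at its end, in the units of the state.
- readout.get_obs(): the state, without advancing time (a new reading comes with each control period).
- optics.get_image(name): name is "scene" or "top"; returns the picture (384x512x3 uint8, blue, green, red); there is no depth.
- optics.camera_model(name): a dict with "K" (3x3 intrinsics, pixels), "rvec" (rotation vector, rad) and "tvec" (3), from world to camera coordinates, as OpenCV has them. Camera axes: x right, y down, z forward; pixel columns grow to the right and rows downward; lengths in mm; the calibration is good to about 2 mm. A picture is of the moment at which its call begins. camera_model takes no time and is no camera call.
- close_job(): hands the job in, once; it reports no verdict.
The state is a dict: "t": time; "qpos": joint angles; "qvel": joint speeds; "joint_torque": joint torques, N m; "ee_pos": TCP position; "orientation": TCP orientation; "ft_force": force on the tool from outside, world axes, zero at the start; "moment": the same for the moment, N m; "width": finger opening in mm.
Only numpy, scipy, OpenCV 4.12 (cv2) and the standard library are available. Lean on these libraries where they do the work, as an engineer would, in place of code of your own. Each camera call takes 0.05 s, during which the arm holds its last target. There are 200 camera calls.

TASK

The soap has ended up behind the three bottles on the tiled ledge: first clear all three bottles to stand on the teak side board, then lay the soap flat in the brass soap dish, lengthways along it and in its middle, and only then put the bottles back, each upright in the middle of the coaster of its own shape (round, square, oblong) and lined up with it. Do not tip a bottle over, and leave the white rinse cup where it is.

Things in the scene. Friction and masses are not known exactly. Their poses are not given: they have to be found in the camera images.
- pump_bottle: Round black pump bottle: body 58 mm across up to 90 mm, then a narrow neck and pump head; 125 mm tall over all. The nozzle points along its +y, 34 mm out from the axis, 117 to 124 mm high. Starts standing on the round coaster. Origin: centre of its underside; z up. A grip 80 mm above the underside is on the body and keeps the gripper above the neighbours' tops. Mass 0.2 to 0.4 kg.
- square_bottle: White square bottle with a round brass cap: body 48 x 48 mm (x, y) up to 94 mm, cap 34 mm across to 115 mm. Starts standing on the square coaster. Origin: centre of its underside; z up. A grip 80 mm above the underside is on the body and keeps the gripper above the neighbours' tops. Mass 0.2 to 0.4 kg.
- oblong_bottle: White flat bottle with a grey cap: body 38 mm (its x) by 70 mm (its y) up to 100 mm, cap to 115 mm. Starts standing on the oblong coaster. Origin: centre of its underside; z up. A grip 80 mm above the underside is on the body and keeps the gripper above the neighbours' tops. Mass 0.2 to 0.4 kg.
- soap: Off-white bar of soap, 50 mm (its x) by 78 mm (its y) by 28 mm high, lying on the tiled ledge (top 20 mm over the counter) behind the row of bottles, 0.1 kg. Origin: centre of its underside. Beyond it a brass rail, its top 34 mm above the ledge, runs along the ledge's far edge, at least 30 mm from the soap.
- coaster_round: Fixed grey slate coaster, 4 mm thick, lying on the brown tiled ledge (top of the ledge 20 mm over the counter, so the coaster's top is 24 mm over it). Origin: centre of its underside. Round, 80 mm across. Its y axis runs roughly along the row of three coasters, which stand about 94 mm apart in any order.
- coaster_square: Fixed grey slate coaster, 4 mm thick, lying on the brown tiled ledge (top of the ledge 20 mm over the counter, so the coaster's top is 24 mm over it). Origin: centre of its underside. Square, 70 x 70 mm. Its y axis runs roughly along the row of coasters.
- coaster_oblong: Fixed grey slate coaster, 4 mm thick, lying on the brown tiled ledge (top of the ledge 20 mm over the counter, so the coaster's top is 24 mm over it). Origin: centre of its underside. Oblong, 60 mm (its x) by 92 mm (its y). Its y axis runs roughly along the row of coasters.
- soap_dish: Fixed shallow brass tray on the counter to the left or right of the ledge, outside 84 mm (its x) by 120 mm (its y), rim 4 mm thick and 11 mm high, inner floor 5 mm above the counter. Origin: centre of its underside.
- side_board: Fixed teak board on the counter on the other side of the ledge, 280 mm (its x) by 130 mm (its y), 15 mm thick, room for three bottles in a row along its x. Origin: centre of its underside.
- rinse_cup: White ceramic cup, 72 mm across and 85 mm tall, standing on the counter just on the robot side of the soap dish (its centre about 110 mm from the dish centre along the dish -x); not to be disturbed. Origin: centre of its underside.

How it is judged (in metres and radians):
On the way, in this order (a step that is already met when the one before it is completed fails the run):
1. all three bottles stand upright and released on the side board (x of pump_bottle in the frame of side_board between -0.13 and 0.13 m and y of pump_bottle in the frame of side_board between -0.06 and 0.06 m and z of pump_bottle in the frame of side_board between 0.011 and 0.02 m and angle between each of pump_bottle, square_bottle, oblong_bottle's own z axis and vertical below 0.1 rad and contact force between the fingers and pump_bottle below 0.3 N and linear speed of each of pump_bottle, square_bottle, oblong_bottle below 0.02 m/s and angular speed of each of pump_bottle, square_bottle, oblong_bottle below 0.2 rad/s and x of square_bottle in the frame of side_board between -0.13 and 0.13 m and y of square_bottle in the frame of side_board between -0.06 and 0.06 m and z of square_bottle in the frame of side_board between 0.011 and 0.02 m and contact force between the fingers and square_bottle below 0.3 N and x of oblong_bottle in the frame of side_board between -0.13 and 0.13 m and y of oblong_bottle in the frame of side_board between -0.06 and 0.06 m and z of oblong_bottle in the frame of side_board between 0.011 and 0.02 m and contact force between the fingers and oblong_bottle below 0.3 N), for 0.2 s.
2. the soap lies released in the middle of the dish while the three bottles still stand on the side board (all of step 1 and horizontal distance between soap and soap_dish below 0.015 m and z of soap in the frame of soap_dish below 0.009 m and angle between soap's own z axis and vertical below 0.1 rad and angle between the y axis of soap and the y axis of soap_dish, either way round below 0.3 rad and contact force between the fingers and soap below 0.3 N and linear speed of soap below 0.02 m/s and angular speed of soap below 0.2 rad/s), for 0.2 s.
At the end, for the whole second after the job is handed in: Each bottle upright (0.1 rad) and at rest on the coaster of its own shape, within 12 mm of its centre, square (by quarter turns) and oblong ones lined up within 0.3 rad; the soap flat at rest on the dish floor within 15 mm of its centre and 0.3 rad of its length; all released (horizontal distance between pump_bottle and coaster_round below 0.012 m and z of pump_bottle in the frame of coaster_round between 0 and 0.009 m and angle between each of pump_bottle, square_bottle, oblong_bottle, soap's own z axis and vertical below 0.1 rad and contact force between the fingers and pump_bottle below 0.3 N and linear speed of each of pump_bottle, square_bottle, oblong_bottle, soap below 0.02 m/s and angular speed of each of pump_bottle, square_bottle, oblong_bottle, soap below 0.2 rad/s and horizontal distance between square_bottle and coaster_square below 0.012 m and z of square_bottle in the frame of coaster_square between 0 and 0.009 m and contact force between the fingers and square_bottle below 0.3 N and (angle between the y axis of square_bottle and the y axis of coaster_square, either way round below 0.3 rad or angle between the y axis of square_bottle and the x axis of coaster_square, either way round below 0.3 rad) and horizontal distance between oblong_bottle and coaster_oblong below 0.012 m and z of oblong_bottle in the frame of coaster_oblong between 0 and 0.009 m and contact force between the fingers and oblong_bottle below 0.3 N and angle between the y axis of oblong_bottle and the y axis of coaster_oblong, either way round below 0.3 rad and horizontal distance between soap and soap_dish below 0.015 m and z of soap in the frame of soap_dish below 0.009 m and angle between the y axis of soap and the y axis of soap_dish, either way round below 0.3 rad and contact force between the fingers and soap below 0.3 N); the robot touches nothing.
It fails at once if the pump bottle is tipped over (angle between pump_bottle's own z axis and vertical above 0.6 rad).
It fails at once if the square bottle is tipped over (angle between square_bottle's own z axis and vertical above 0.6 rad).
It fails at once if the oblong bottle is tipped over (angle between oblong_bottle's own z axis and vertical above 0.6 rad).
It fails at once if the rinse cup is disturbed (moved more than 15 mm) (distance of rinse_cup from where it was at the start of the episode above 0.015 m).
It also fails if it takes over 144 s, if anything falls off the work surface, if the arm or the gripper's body presses on something with over 40 N, if the wrist force passes 120 N, or if a joint passes its speed limit or range.

## Working session

There is one attempt and no reset: what is moved stays moved. The work goes in short steps, Python scripts to look and compute and a tool call to move; the robot and the scene stay as the last step left them, time stands still between calls to the robot, and variables do not carry over. Pictures are saved under pics/ and viewed, about 12 in all and at most 16, crops included, and the job is handed in when it is done.

Besides the shell and the picture viewer there is one more tool, called after ">>>" as a command line: name --argument value ..., lists and objects as JSON in quotes. arm_command: Moves the arm, as the interface text tells. Its arguments: {"type":"object","properties":{"moves":{"type":"array"}},"required":["moves"]}

```bash
mkdir -p pics; python3 - <<'E'
from workcell import readout, optics, ctrl
import cv2
o=readout.get_obs();print(o)
for n in("top","scene"):
    m=optics.camera_model(n);print(n,m)
    cv2.imwrite(f"pics/{n}0.png",cv2.resize(optics.get_image(n),(800,600),interpolation=cv2.INTER_CUBIC))
print([a for a in dir(ctrl) if a[0]!='_'])
E
```

```text
{'t': 0.0, 'qpos': array([-1.13898937e+00,  4.23809936e-01,  1.63069819e+00,  1.85019788e-05,
        1.08858072e+00, -1.89616125e-02]), 'qvel': array([ 0.00075426, -0.00163987, -0.00183175, -0.00110565,  0.00092481,
        0.00030007]), 'joint_torque': array([ 2.32257844e-03, -5.44619536e+01, -2.73671329e+01,  6.43887394e-02,
        2.26628466e-02, -1.08344707e-04]), 'ee_pos': array([ 272.10934792, -562.05671472,  232.91775634]), 'orientation': array([-2.66099436e+00,  1.66837655e+00,  1.95258451e-03]), 'ft_force': array([-0.00562341,  0.26423145, -0.08544964]), 'moment': array([-0.01372828, -0.07799622, -0.02500041]), 'width': 87.93354770802716}
top {'K': array([[384.11725376,   0.        , 259.19167761],
       [  0.        , 384.11725376, 182.29347141],
       [  0.        ,   0.        ,   1.        ]]), 'rvec': array([ 2.09085823, -2.15390943,  0.18681994]), 'tvec': array([ 24.13221229, 523.4639108 , 900.14337924])}
scene {'K': array([[474.45554883,   0.        , 265.21285491],
       [  0.        , 474.45554883, 184.19218829],
       [  0.        ,   0.        ,   1.        ]]), 'rvec': array([ 1.38073264,  2.37052417, -0.72802322]), 'tvec': array([ 222.83308382, -338.64258331, 1337.96279957])}
['Unreachable', 'tip_reach']
```

View pics/top0.png

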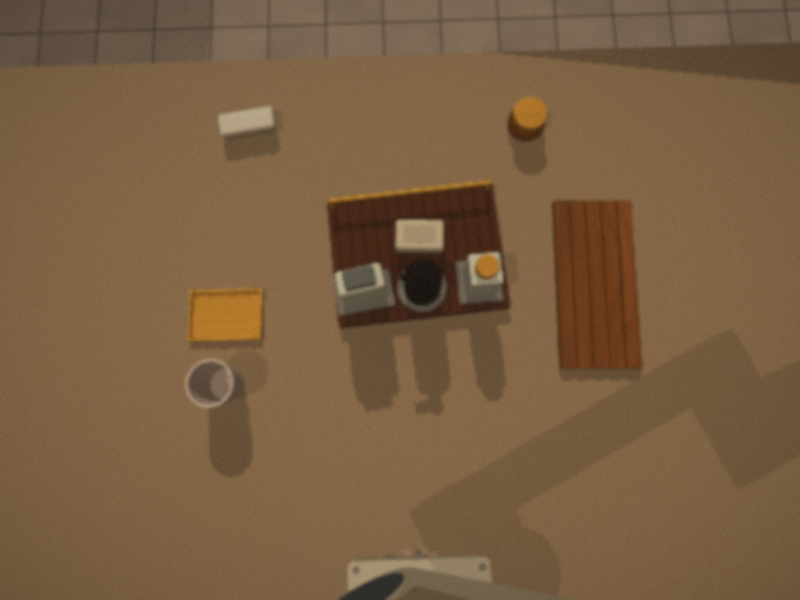

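View pics/scene0.png

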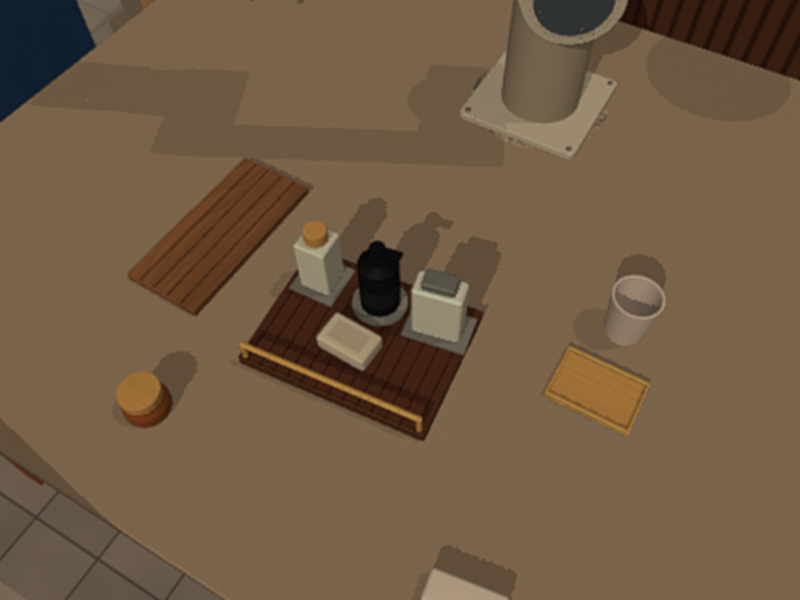

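Top view: oblong, pump and square bottles stand at about (360,285), (423,285) and (485,275). The soap is at (420,235), the dish at (226,315), the board at (597,285) and the cup at (210,383). Next I'll crop in for corners.

```bash
cat > h.py <<'E'
import numpy as np, cv2
from workcell import readout, optics
def model(n):
    m=optics.camera_model(n); return m["K"],cv2.Rodrigues(m["rvec"])[0],np.array(m["tvec"],float)
def world(n,px,z):
    K,R,t=model(n); px=np.atleast_2d(px).astype(float)
    d=(np.linalg.inv(K)@np.c_[px,np.ones(len(px))].T).T@R; c=-R.T@t
    return c+d*((z-c[2])/d[:,2])[:,None]
def pix(n,P):
    m=optics.camera_model(n); return cv2.projectPoints(np.atleast_2d(P).astype(float),m["rvec"],m["tvec"],m["K"],None)[0][:,0]
def crop(n,x,y,w,h,s,name,img=None):
    im=optics.get_image(n) if img is None else img
    c=cv2.resize(im[y:y+h,x:x+w],None,fx=s,fy=s,interpolation=cv2.INTER_CUBIC)
    for i in range(0,w,10): cv2.putText(c,str(x+i),(i*s,8),0,.3,(0,255,0)); cv2.line(c,(i*s,10),(i*s,14),(0,255,0))
    for i in range(0,h,10): cv2.putText(c,str(y+i),(0,i*s+4),0,.3,(0,255,0))
    cv2.imwrite(f"pics/{name}.png",c)
E
python3 - <<'E'
from h import *
im=optics.get_image("top"); hsv=cv2.cvtColor(im,cv2.COLOR_BGR2HSV)
for (x,y) in((382,182),(145,201),(265,182),(268,150)): print(hsv[y,x])
def seg(x,y,w,h,lo,hi,z):
    m=cv2.inRange(hsv[y:y+h,x:x+w],lo,hi)
    c=max(cv2.findContours(m,0,2)[0],key=cv2.contourArea)
    P=world("top",c[:,0]+[x,y],z)[:,:2].astype(np.float32)
    r=cv2.minAreaRect(P); print(np.round(r[0],1),np.round(r[1],1),r[2], cv2.contourArea(c))
b=hsv[182,382].astype(int); seg(345,120,75,125,np.array([0,150,40]),np.array([12,255,255]),15)
seg(112,175,70,55,np.array([14,180,120]),np.array([30,255,255]),11)
crop("top",205,112,125,100,6,"t1",im)
crop("scene",150,130,165,150,4,"s1")
E
```

```text
[ 12 196 108]
[ 17 197 179]
[ 14 100  28]
[ 18  83 162]
[ 526.2 -302.2] [129.7 277.7] 88.32312774658203 5013.0
[490.8 303.6] [117.8  81.7] 89.95940399169922 1370.0
```

View pics/t1.png

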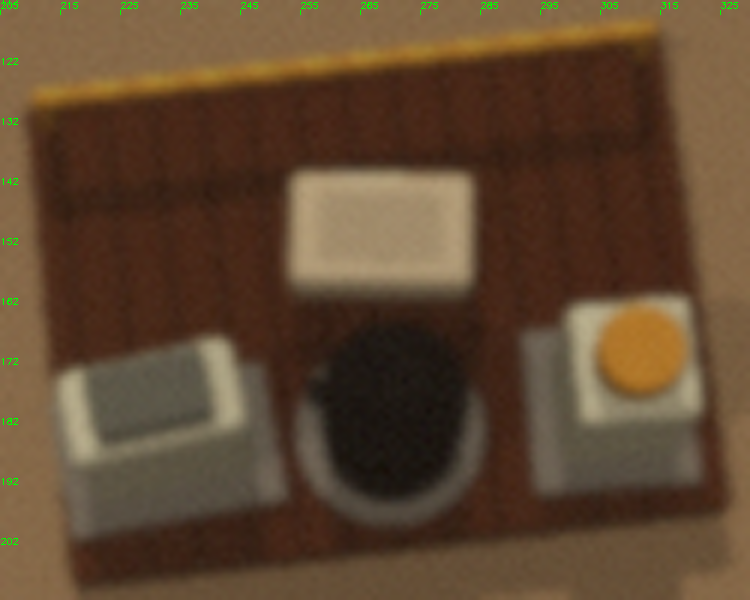

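View pics/s1.png

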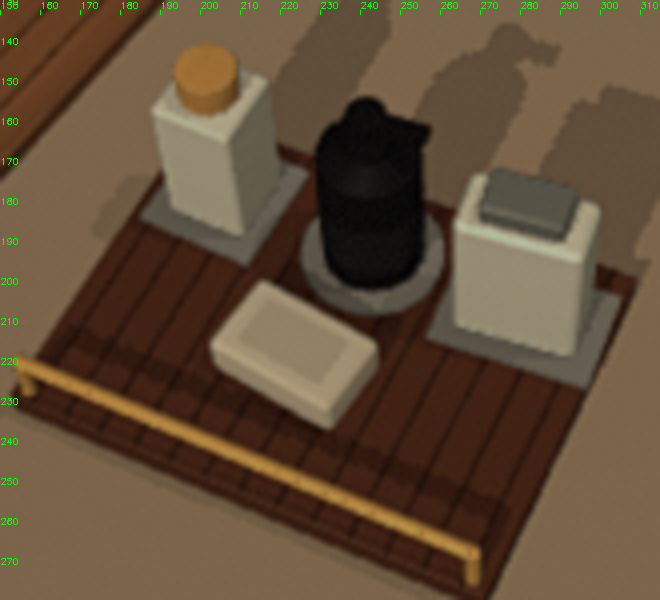

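t1 (6× crop, 205/112 offset) shows these corners. Square body top: (568,307), (690,298), (700,413), (583,424). Oblong top: (60,375), (226,337), (243,425), (80,462). Soap top: (291,172)–(472,284). Square coaster: (522,332), (537,496), (701,485). Oblong coaster: (265,365), (287,500), (75,538). Round coaster centre: about (392,430).

```bash
python3 - <<'E'
from h import *
K,R,t=model("top"); print("cam",-R.T@t)
def T(p): return (np.array(p,float)+.5)/6-.5+[205,112]
def S(p): return (np.array(p,float)+.5)/4-.5+[150,130]
def rep(name,p,z,f=T,n="top"):
    w=world(n,f(p),z)[:,:2]; c=w.mean(0)
    print(name,c.round(1)); 
    if len(w)==4:
        e=[w[(i+1)%4]-w[i] for i in range(4)]
        print("   sides",[round(float(np.linalg.norm(v)),1) for v in e],"ang",[round(float((np.arctan2(v[1],v[0])+np.pi/4)%(np.pi/2)-np.pi/4),3) for v in e])
rep("sq",[(568,307),(690,298),(700,413),(583,424)],118)
rep("sqcap",[(643,350)],139)
rep("ob",[(60,375),(226,337),(243,425),(80,462)],124)
rep("soap",[(291,172),(472,172),(472,284),(291,284)],48)
rep("csq",[(522,332),(686,321),(701,485),(537,496)],24)
rep("cob",[(53,403),(265,365),(287,500),(75,538)],24)
rep("crd",[(392,430)],24)
rep("pump head",[(366,108)],147,S,"scene")
rep("nozzle",[(428,130)],145,S,"scene")
rep("soapS",[(264,281),(378,346),(331,415),(213,343)],48,S,"scene")
rep("obS",[(473,173),(600,207),(577,260),(455,222)],124,S,"scene")
rep("sqS",[(270,78),(228,137),(154,108),(196,55)],118,S,"scene")
rep("ledge",[(35,100),(658,32),(728,512),(80,585)],20)
o=readout.get_obs(); print(cv2.Rodrigues(o['orientation'])[0].round(3))
# cup
w=world("top",[(210/1.5625,383/1.5625)],85);print("cup",w)
E
```

```text
cam [351.75175107   4.52279922 980.35972106]
sq [ 532.3 -109.9]
   sides [47.0, 45.0, 44.7, 45.9] ang [0.044, 0.027, 0.065, 0.077]
sqcap [ 531.7 -110.2]
ob [521.5  74.4]
   sides [64.6, 34.7, 63.0, 34.5] ang [0.2, 0.165, 0.197, 0.213]
soap [606.7 -16.3]
   sides [76.0, 48.3, 75.3, 48.4] ang [-0.032, -0.04, -0.031, -0.026]
csq [ 531.7 -111.2]
   sides [69.8, 70.6, 68.9, 70.6] ang [0.038, 0.032, 0.037, 0.045]
cob [518.9  75.4]
   sides [91.1, 58.7, 90.1, 58.5] ang [0.15, 0.134, 0.149, 0.151]
crd [525.1 -18.4]
pump head [520.4 -19.2]
nozzle [515.6  14.4]
soapS [610.2 -12.2]
   sides [74.4, 47.3, 76.9, 46.0] ang [-0.06, 0.002, -0.076, -0.051]
obS [524.   76.1]
   sides [67.5, 34.4, 64.6, 31.7] ang [0.199, 0.136, 0.158, 0.222]
sqS [ 534.2 -107.3]
   sides [44.0, 44.5, 40.9, 43.6] ang [0.051, 0.076, 0.023, 0.148]
ledge [581.5 -13.1]
   sides [273.5, 213.1, 273.6, 213.5] ang [0.082, 0.083, 0.083, 0.083]
[[ 0.436 -0.9   -0.   ]
 [-0.9   -0.436  0.001]
 [-0.001 -0.    -1.   ]]
cup [[378.53274524 300.57624635  85.        ]]
```

>>> arm_command --moves '[[[0,0,1.17],[26,45.3,0],0],[[0,0,1.17],[26,45.3,0],0],[[0,0,1.17],[26,45.3,0],0],[[0,0,1.17],[26,45.3,0],0],[[0,0,1.17],[26,45.3,0],0],[[0,0,1.17],[26,45.3,0],0],[[0,0,1.17],[26,45.3,0],0],[[0,0,1.17],[26,45.3,0],0]]'

```text
t: 1.2
ee_pos: [522.0, -127.0, 233.8]
orientation: [3.14, 0.079, 0.0]
ft_force: [0.7, -0.6, -0.1]
width: 88.2
```

>>> arm_command --moves '[[[0,0,0],[1.0,1.8,0],0],[[0,0,0],[1.0,1.8,0],0],[[0,0,0],[1.0,1.8,-4],0],[[0,0,0],[1.0,1.8,-8],0],[[0,0,0],[1.0,1.8,-8],0],[[0,0,0],[1.0,1.8,-8],0]]'

```text
t: 1.95
ee_pos: [531.5, -112.1, 154.7]
orientation: [3.14, 0.076, 0.001]
ft_force: [0.7, 0.6, 0.1]
width: 87.6
```

>>> arm_command --moves '[[[0,0,0],[0.1,0.2,-3],0],[[0,0,0],[0.1,0.2,-5.9],0],[[0,0,0],[0.1,0.2,-5.9],0],[[0,0,0],[0.1,0.2,-5.9],1],[[0,0,0],[0.1,0.2,-5.9],1],[[0,0,0],[0.1,0.2,-5.9],1],[[0,0,0],[0.1,0.2,-5.9],1],[[0,0,0],[0.1,0.2,-5.9],1]]'

```text
t: 2.95
ee_pos: [532.6, -108.9, 95.0]
orientation: [3.14, 0.079, 0.001]
ft_force: [0.6, 0.9, 3.1]
width: 48.1
```

>>> arm_command --moves '[[[0,0,0],[0,0,2],1],[[0,0,0],[0,0,5],1],[[0,0,0],[1,-3,6],1],[[0,0,0],[3,-7,6],1],[[0,0,0],[5,-11,6],1],[[0,0,0],[8,-15,6],1],[[0,0,0],[9.6,-18.3,6],1],[[0,0,0],[9.8,-19.3,6],1]]'

```text
t: 3.95
ee_pos: [630.3, -303.6, 153.6]
orientation: [-3.14, -0.076, 0.001]
ft_force: [-0.2, 0.7, -2.9]
width: 47.9
```

>>> arm_command --moves '[[[0,0,0],[0,0,0],1],[[0,0,0],[0,0,-3],1],[[0,0,0],[0,0,-5.5],1],[[0,0,0],[0,0,-6.7],1],[[0,0,0],[0,0,-6.7],1],[[0,0,0],[0,0,-6.7],0.3],[[0,0,0],[0,0,-6.7],0.3],[[0,0,0],[0,0,-6.7],0.3]]'

```text
t: 4.95
ee_pos: [630.6, -302.1, 88.5]
orientation: [3.14, 0.078, 0.002]
ft_force: [1.0, 0.2, -0.2]
width: 61.5
```

>>> arm_command --moves '[[[0,0,0],[0,0,5],0.3],[[0,0,0],[0,0,10],0.2],[[0,0,0.03],[-2,4,11.2],0],[[0,0,0.03],[-4,10,11.2],0],[[0,0,0.03],[-6,16,11.2],0],[[0,0,0.03],[-8,22,11.2],0],[[0,0,0.03],[-10.8,27,11.2],0],[[0,0,0.03],[-10.8,28.4,11.2],0]]'

```text
t: 5.95
ee_pos: [520.2, -15.6, 200.0]
orientation: [-3.139, -0.13, 0.001]
ft_force: [0.8, -0.9, -0.8]
width: 87.8
```

>>> arm_command --moves '[[[0,0,0],[0,0,0],0],[[0,0,0],[0,0,-4],0],[[0,0,0],[0,0,-8],0],[[0,0,0],[0,0,-10.4],0],[[0,0,0],[0,0,-10.4],0]]'

```text
t: 6.58
ee_pos: [521.9, -19.2, 94.0]
orientation: [-3.139, -0.123, 0.005]
ft_force: [0.4, 0.5, 1.2]
width: 87.8
```

>>> arm_command --moves '[[[0,0,0],[0,0,0],1],[[0,0,0],[0,0,0],1],[[0,0,0],[0,0,0],1],[[0,0,0],[0,0,0],1],[[0,0,0],[0,0,0],1]]'

```text
t: 7.2
ee_pos: [523.0, -17.9, 96.5]
orientation: [3.139, 0.126, 0.003]
ft_force: [0.8, -0.8, 6.1]
width: 57.5
```

>>> arm_command --moves '[[[0,0,0],[0,0,2],1],[[0,0,0],[0,0,5],1],[[0,0,0],[0,-3,6],1],[[0,0,0],[0,-8,6],1],[[0,0,0],[0,-13.5,6],1],[[0,0,0],[0,-19,6],1],[[0,0,0],[0.3,-24.5,6],1],[[0,0,0],[0.3,-27.4,6],1]]'

```text
t: 8.2
ee_pos: [524.7, -294.3, 155.2]
orientation: [-3.139, -0.123, 0.001]
ft_force: [-0.5, 1.0, -3.2]
width: 57.4
```

>>> arm_command --moves '[[[0,0,0],[0,-1,0],1],[[0,0,0],[0,-1,-3],1],[[0,0,0],[0,-1,-5.5],1],[[0,0,0],[0,-1,-6.7],1],[[0,0,0],[0,-1,-6.7],1],[[0,0,0],[0,-1,-6.7],0.2],[[0,0,0],[0,-1,-6.7],0.2],[[0,0,0],[0,-1,-6.7],0.2]]'

```text
t: 9.2
ee_pos: [525.5, -302.1, 89.3]
orientation: [3.138, 0.126, 0.001]
ft_force: [-0.1, -0.0, -0.1]
width: 70.2
```

>>> arm_command --moves '[[[0,0,0],[0,0,5],0.2],[[0,0,0],[0,0,10],0.2],[[0,0,0.09],[0,5,11.1],0],[[0,0,0.09],[0,11,11.1],0],[[0,0,0.09],[0,17,11.1],0],[[0,0,0.09],[0,23,11.1],0],[[0,0,0.09],[0,29,11.1],0],[[0,0,0.09],[-0.3,35,11.1],0]]'

```text
t: 10.2
ee_pos: [522.3, 50.0, 200.2]
orientation: [3.13, 0.266, 0.002]
ft_force: [0.5, 0.5, 0.7]
width: 87.8
```

>>> arm_command --moves '[[[0,0,0],[0,2.7,0],0],[[0,0,0],[0,2.7,0],0],[[0,0,0],[0,2.7,-4],0],[[0,0,0],[0,2.7,-8],0],[[0,0,0],[0,2.7,-10.4],0],[[0,0,0],[0,2.7,-10.4],0]]'

```text
t: 10.95
ee_pos: [521.0, 73.7, 94.3]
orientation: [3.13, 0.265, -0.006]
ft_force: [-0.9, -0.4, 0.7]
width: 87.5
```

>>> arm_command --moves '[[[0,0,0],[0,0,0],1],[[0,0,0],[0,0,0],1],[[0,0,0],[0,0,0],1],[[0,0,0],[0,0,0],1],[[0,0,0],[0,0,0],1],[[0,0,0],[0,0,0],1]]'

```text
t: 11.7
ee_pos: [522.3, 75.2, 95.8]
orientation: [-3.13, -0.267, -0.0]
ft_force: [-0.6, 0.5, 2.0]
width: 38.1
```

>>> arm_command --moves '[[[0,0,0],[0,0,2],1],[[0,0,0],[0,0,5],1],[[0,0,0],[-2,-3,6],1],[[0,0,0],[-4,-8,6],1],[[0,0,0],[-6,-13,6],1],[[0,0,0],[-8,-18,6],1],[[0,0,0],[-10.1,-23,6],1],[[0,0,0],[-10.1,-28,6],1]]'

```text
t: 12.7
ee_pos: [419.1, -205.9, 155.4]
orientation: [-3.129, -0.266, 0.003]
ft_force: [1.9, -0.0, -1.8]
width: 38.3
```

>>> arm_command --moves '[[[0,0,0],[0,-5,0],1],[[0,0,0],[0,-8.7,0],1],[[0,0,0],[0,-9.7,0],1],[[0,0,0],[0,-9.7,-3],1],[[0,0,0],[0,-9.7,-5.5],1],[[0,0,0],[0,-9.7,-6.7],1],[[0,0,0],[0,-9.7,-6.7],1],[[0,0,0],[0,-9.7,-6.7],0.4]]'

```text
t: 13.7
ee_pos: [421.8, -301.9, 89.4]
orientation: [3.129, 0.267, 0.001]
ft_force: [-0.1, 0.2, 0.3]
width: 44.5
```

>>> arm_command --moves '[[[0,0,0],[0,0,0],0.4],[[0,0,0],[0,0,0],0.4],[[0,0,0],[0,0,5],0.4],[[0,0,0],[0,0,10],0.4],[[0,0,-0.1],[0,3,11.2],0.3],[[0,0,-0.2],[3,8,11.2],0.3],[[0,0,-0.2],[7,13,11.2],0.3],[[0,0,-0.2],[11,18,11.2],0.3]]'

```text
t: 14.7
ee_pos: [530.4, -122.9, 201.4]
orientation: [3.141, -0.048, 0.002]
ft_force: [0.6, 0.2, 0.2]
width: 61.4
```

```bash
python3 - <<'E'
from h import *
o=readout.get_obs(); print(o['ee_pos'],o['orientation'],o['width'])
im=optics.get_image("scene"); cv2.imwrite("pics/s2.png",cv2.resize(im[60:320,50:450],None,fx=2,fy=2,interpolation=cv2.INTER_CUBIC))
E
```

```text
[ 530.42627869 -122.89483751  201.44445507] [ 3.14079767e+00 -4.81680961e-02  2.24459928e-03] 61.40150881751157
```

View pics/s2.png

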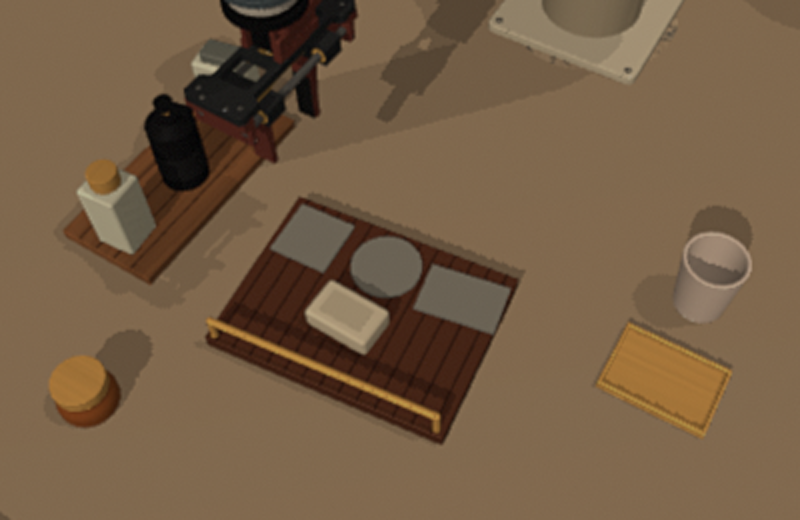

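All three bottles stand on the board, the coasters are clear and the soap is at (347,316). With the view open, I'll refine the coasters, soap and dish.

```bash
python3 - <<'E'
from h import *
top=optics.get_image("top"); sc=optics.get_image("scene"); cv2.imwrite("pics/topraw2.png",top); cv2.imwrite("pics/scraw2.png",sc)
P={"csq":((532,-110),24),"crd":((524,-18),24),"cob":((519,76),24),"soap":((608,-14),48),"dish":((491,304),8),"board":((526,-302),15)}
for n,im in(("top",top),("scene",sc)):
    lab=cv2.cvtColor(im,cv2.COLOR_BGR2LAB).astype(np.float32)
    for k,(xy,z) in P.items():
        if k=="board" and n=="scene": continue
        px=pix(n,[*xy,z])[0].round().astype(int)
        ref=np.median(lab[px[1]-3:px[1]+4,px[0]-3:px[0]+4].reshape(-1,3),0)
        d=np.abs(lab-ref)*[.5,1,1]; m=((d.max(2)<(9 if k[0]=='c' else 12))*255).astype(np.uint8)
        m=cv2.morphologyEx(m,cv2.MORPH_OPEN,np.ones((3,3)))
        _,l=cv2.connectedComponents(m); m=(l==l[px[1],px[0]]).astype(np.uint8)
        c=max(cv2.findContours(m,0,2)[0],key=cv2.contourArea)
        w=world(n,c[:,0],z)[:,:2].astype(np.float32); r=cv2.minAreaRect(w)
        print(n,k,np.round(r[0],1),np.round(r[1],1),round(r[2],1))
E
```

```text
top csq [ 423.7 -170.4] [836.  556.5] 9.4
top crd [522.1 -17.3] [73.5 69.3] 88.5
top cob [519.4  78.6] [58.3 94. ] 9.0
top soap [606.9 -15.9] [70.4 44.1] 88.2
top dish [488.  302.6] [112.1  74.7] 88.3
top board [ 420.1 -282.9] [499.3 746.8] 88.5
scene csq [ 534.6 -110.1] [70.4 69.4] 2.8
scene crd [522.5 -16.5] [78.  69.8] 89.6
scene cob [521.7  77.8] [60.5 90.9] 9.1
scene soap [614.6 -11.9] [80.  55.1] 87.3
scene dish [494.4 306.4] [120.   89.5] 89.4
```

>>> arm_command --moves '[[[0,0,-0.01],[4,5,0],0.23],[[0,0,-0.01],[7.8,10.8,0],0.23],[[0,0,-0.01],[7.8,10.8,-4],0.23],[[0,0,-0.01],[7.8,10.8,-8],0.23],[[0,0,-0.01],[7.8,10.8,-11],0.23],[[0,0,-0.01],[7.8,10.8,-11],0.23]]'

```text
t: 15.6
ee_pos: [605.0, -17.4, 88.6]
orientation: [3.141, -0.065, -0.008]
ft_force: [0.3, 1.4, -0.3]
width: 67.7
```

```bash
python3 - <<'E'
from h import *
print(readout.get_obs()['width'])
crop("scene",170,150,130,110,6,"s3")
E
```

```text
67.70312958766304
```

View pics/s3.png

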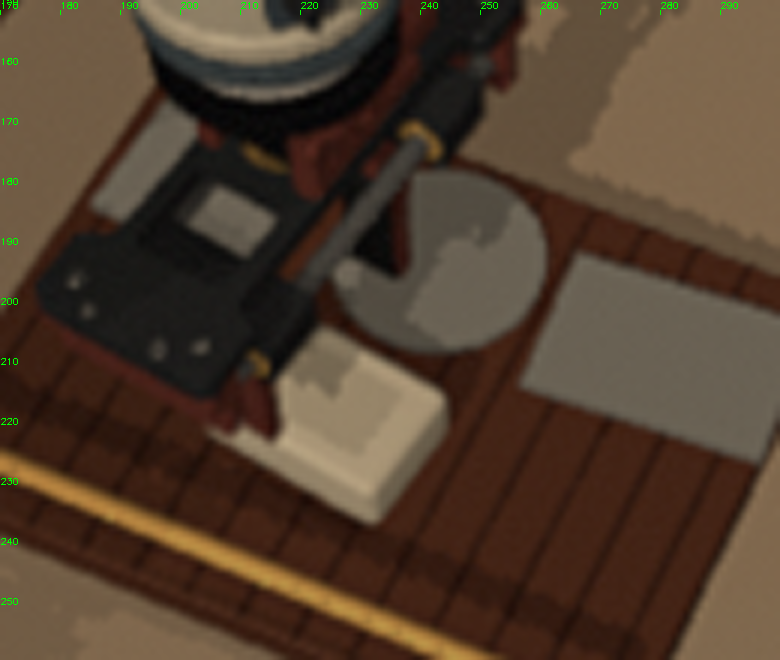

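The fingers straddle the soap, with the far fingertip near (265,435), just past its rear edge. Next: descend and grip.

>>> arm_command --moves '[[[0,0,0],[0,0,-2.5],0.23],[[0,0,0],[0,0,-4.0],0.23],[[0,0,0],[0,0,-5.0],0.23],[[0,0,0],[0,0,-5.0],0.23]]'

```text
t: 16.15
ee_pos: [607.1, -16.4, 40.5]
orientation: [-3.141, 0.063, 0.001]
ft_force: [-0.1, 0.1, 0.9]
width: 67.6
```

>>> arm_command --moves '[[[0,0,0],[0,0,0],1],[[0,0,0],[0,0,0],1],[[0,0,0],[0,0,0],1],[[0,0,0],[0,0,0],1],[[0,0,0],[0,0,0],1]]'

```text
t: 16.77
ee_pos: [607.7, -16.3, 41.3]
orientation: [3.141, -0.063, 0.001]
ft_force: [-0.6, -0.1, 6.4]
width: 49.6
```

>>> arm_command --moves '[[[0,0,0],[0,0,4],1],[[0,0,0],[0,0,8],1],[[0,0,0.02],[-2,4,8],1],[[0,0,0.02],[-4,10,8],1],[[0,0,0.02],[-6,16,8],1],[[0,0,0.02],[-8,22,8],1],[[0,0,0.02],[-11,27,8],1],[[0,0,0.02],[-11.7,32,8],1]]'

```text
t: 17.77
ee_pos: [487.8, 305.0, 120.2]
orientation: [3.14, -0.03, -0.003]
ft_force: [1.6, -0.7, -0.5]
width: 49.8
```

>>> arm_command --moves '[[[0,0,0],[0,0,0],1],[[0,0,0],[0,0,0],1],[[0,0,0],[0,0,-3],1],[[0,0,0],[0,0,-5],1],[[0,0,0],[0,0,-5],1],[[0,0,0],[0,0,-5],1]]'

```text
t: 18.52
ee_pos: [490.8, 303.4, 71.0]
orientation: [-3.141, 0.033, -0.0]
ft_force: [0.1, 0.7, -0.1]
width: 49.8
```

```bash
python3 - <<'E'
from h import *
print(readout.get_obs()['ee_pos'])
crop("scene",325,165,120,120,5,"s4")
E
```

```text
[490.8111335  303.36196265  70.99064044]
```

View pics/s4.png

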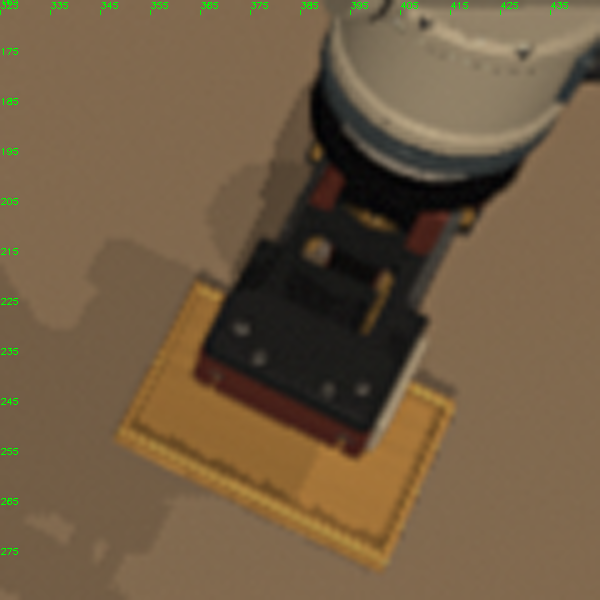

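>>> arm_command --moves '[[[0,0,0],[0,0,-2.5],1],[[0,0,0],[0,0,-3.8],1],[[0,0,0],[0,0,-4.4],1],[[0,0,0],[0,0,-4.4],1],[[0,0,0],[0,0,-4.4],1],[[0,0,0],[0,0,-4.4],0.27],[[0,0,0],[0,0,-4.4],0.27],[[0,0,0],[0,0,-4.4],0.27]]'

```text
t: 19.58
ee_pos: [490.4, 303.8, 26.8]
orientation: [-3.141, 0.031, -0.0]
ft_force: [-0.3, -0.5, 0.4]
width: 64.1
```

>>> arm_command --moves '[[[0,0,0],[0,0,0],0.27],[[0,0,0],[0,0,3],0.27],[[0,0,0],[0,0,7],0.27],[[0,0,0],[0,0,13],0.27],[[0,0,0],[0,-6,17],0.27],[[0,0,0],[-3,-12,17],0.27],[[0,0,0],[-5,-18,17],0.27],[[0,0,0],[-7,-24,17],0.27]]'

```text
t: 20.58
ee_pos: [423.8, 75.0, 197.0]
orientation: [-3.141, 0.03, -0.002]
ft_force: [1.1, -0.9, 0.1]
width: 64.1
```

```bash
python3 - <<'E'
from h import *
print(readout.get_obs()['ee_pos'])
a=optics.get_image("top"); b=optics.get_image("scene")
crop("top",110,175,70,60,6,"a",a); crop("scene",335,185,85,60,5,"b",b)
A=cv2.imread("pics/a.png");B=cv2.imread("pics/b.png");h=max(len(A),len(B));o=np.zeros((A.shape[0]+B.shape[0],max(A.shape[1],B.shape[1]),3),np.uint8)
b2=cv2.resize(b[205:285,335:425],None,fx=4,fy=4,interpolation=2); o=np.zeros((360,780,3),np.uint8);o[:,:420]=A;o[:320,420:]=b2
cv2.imwrite("pics/d5.png",o)
E
```

```text
[423.77410333  74.9664258  197.00616081]
```

View pics/d5.png

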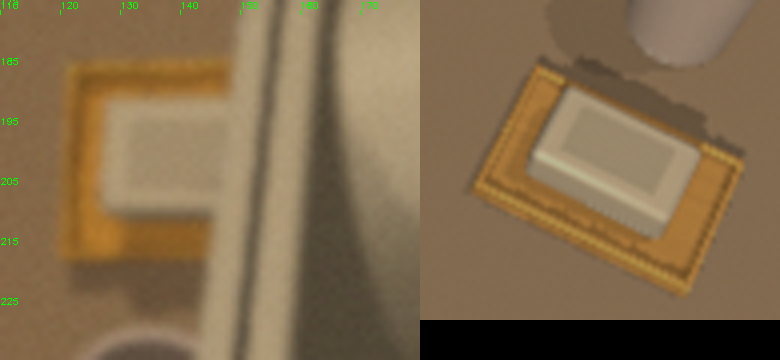

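Scene panel: dish corners (538,66), (745,160), (688,294), (473,187); soap top corners (568,87), (700,152), (666,222), (530,158). The soap lies flat in the dish.

```bash
python3 - <<'E'
from h import *
f=lambda p:(np.array(p,float)-[420,0]+.5)/4-.5+[335,205]
for p,z in(([(538,66),(745,160),(688,294),(473,187)],11),([(568,87),(700,152),(666,222),(530,158)],33)):
    w=world("scene",f(p),z)[:,:2]; v=w[1]-w[0]+w[2]-w[3]; print(w.mean(0),np.arctan2(v[1],v[0]), np.linalg.norm(w-np.roll(w,1,0),axis=1))
E
```

```text
[494.39138582 306.59334022] 1.5707900979307137 [ 84.78778758 117.86947045  87.04149303 119.36474959]
[494.49072583 304.80926841] 1.561102871022209 [48.88972015 74.31362887 46.30848065 74.15674055]
```

>>> arm_command --moves '[[[0,0,0.1],[0,-6,0.3],0.27],[[0,0,0.19],[0,-12,0.3],0.27],[[0,0,0.19],[0,-18,0.3],0.27],[[0,0,0.19],[0,-24,0.3],0.27],[[0,0,0.19],[0,-30,0.3],0.27],[[0,0,0.19],[0,-35,0.3],0.27],[[0,0,0.19],[0.1,-36.5,0.3],0.27],[[0,0,0.19],[0.1,-36.5,0.3],0.27]]'

```text
t: 21.68
ee_pos: [425.8, -288.5, 199.4]
orientation: [-3.13, -0.265, 0.0]
ft_force: [-0.6, 0.1, -0.4]
width: 64.0
```

>>> arm_command --moves '[[[0,0,0],[0,0,-4],0.27],[[0,0,0],[0,0,-8],0.27],[[0,0,0],[0,0,-11],0.27],[[0,0,0],[0,0,-11.1],0.27]]'

```text
t: 22.18
ee_pos: [424.5, -285.8, 87.0]
orientation: [-3.127, -0.269, 0.006]
ft_force: [0.5, -0.5, 0.1]
width: 64.0
```

>>> arm_command --moves '[[[0,0,0],[0,0,0],1],[[0,0,0],[0,0,0],1],[[0,0,0],[0,0,0],1],[[0,0,0],[0,0,0],1],[[0,0,0],[0,0,0],1]]'

```text
t: 22.8
ee_pos: [425.5, -288.7, 89.0]
orientation: [3.13, 0.266, 0.0]
ft_force: [-1.6, -0.0, 1.8]
width: 38.3
```

The grip is about 12 mm off centre along the flat bottle, because the previous call ended short of its target. I'll regrip in the middle.

>>> arm_command --moves '[[[0,0,0],[0,0,0],0.4],[[0,0,0],[0,0,0],0.4],[[0,0,0],[0.2,-1.2,0],0.4],[[0,0,0],[0.2,-1.2,0],0.4],[[0,0,0],[0.2,-1.2,0],1],[[0,0,0],[0.2,-1.2,0],1],[[0,0,0],[0.2,-1.2,0],1],[[0,0,0],[0.2,-1.2,0],1]]'

```text
t: 23.8
ee_pos: [427.4, -300.4, 88.5]
orientation: [-3.13, -0.267, 0.0]
ft_force: [0.3, -0.4, -1.7]
width: 37.8
```

>>> arm_command --moves '[[[0,0,0],[0,0,2],1],[[0,0,0],[0,0,5],1],[[0,0,0],[0,4,7],1],[[0,0,0],[0,9,7],1],[[0,0,0],[1.5,14,7],1],[[0,0,0],[3,19,7],1],[[0,0,-0.02],[5,24,7],1],[[0,0,-0.02],[7,29,7],1]]'

```text
t: 24.8
ee_pos: [497.8, -8.7, 158.7]
orientation: [3.133, 0.235, 0.0]
ft_force: [1.5, -0.9, -1.6]
width: 37.9
```

>>> arm_command --moves '[[[0,0,0],[1.8,4.5,0],1],[[0,0,0],[2.3,7.9,0],1],[[0,0,0],[2.3,8.9,0],1],[[0,0,0],[2.3,8.9,0],1],[[0,0,0],[2.3,8.9,0],1],[[0,0,0],[2.3,8.9,0],1]]'

```text
t: 25.55
ee_pos: [520.4, 77.4, 158.7]
orientation: [3.133, 0.233, -0.0]
ft_force: [0.9, -0.5, -2.5]
width: 37.6
```

Good; now lower to TCP z≈98 and release.

>>> arm_command --moves '[[[0,0,0],[0,0,-2.5],1],[[0,0,0],[0,0,-4.8],1],[[0,0,0],[0,0,-6.0],1],[[0,0,0],[0,0,-6.1],1],[[0,0,0],[0,0,-6.1],1],[[0,0,0],[0,0,-6.1],0.35],[[0,0,0],[0,0,-6.1],0.35],[[0,0,0],[0,0,-6.1],0.35]]'

```text
t: 26.55
ee_pos: [520.8, 78.5, 98.0]
orientation: [-3.133, -0.236, -0.001]
ft_force: [0.2, 0.3, 0.5]
width: 56.9
```

>>> arm_command --moves '[[[0,0,0],[0,0,3],0.3],[[0,0,0],[0,0,7],0.2],[[0,0,0],[0,0,10.3],0],[[0,0,-0.08],[0,-5,10.3],0],[[0,0,-0.08],[0,-11,10.3],0],[[0,0,-0.08],[0,-17,10.3],0],[[0,0,-0.08],[0.3,-23,10.3],0],[[0,0,-0.08],[0.5,-29,10.3],0]]'

```text
t: 27.55
ee_pos: [525.5, -213.5, 201.0]
orientation: [3.139, 0.11, 0.001]
ft_force: [1.0, 0.7, 0.8]
width: 87.7
```

>>> arm_command --moves '[[[0,0,0],[0,-5,0],0],[[0,0,0],[0,-8,0],0],[[0,0,0],[0,-8.7,0],0],[[0,0,0],[0,-8.7,0],0],[[0,0,0],[0,-8.7,0],0]]'

```text
t: 28.18
ee_pos: [525.6, -297.3, 200.6]
orientation: [-3.139, -0.112, 0.001]
ft_force: [-0.5, 0.2, -0.8]
width: 88.1
```

>>> arm_command --moves '[[[0,0,0],[0,-0.4,-4],0],[[0,0,0],[0,-0.4,-8],0],[[0,0,0],[0,-0.4,-11],0],[[0,0,0],[0,-0.4,-11.2],0],[[0,0,0],[0,-0.4,-11.2],0]]'

```text
t: 28.8
ee_pos: [526.3, -302.2, 89.6]
orientation: [3.139, 0.111, 0.001]
ft_force: [0.3, 0.5, 0.2]
width: 87.9
```

>>> arm_command --moves '[[[0,0,0],[0,0,0],1],[[0,0,0],[0,0,0],1],[[0,0,0],[0,0,0],1],[[0,0,0],[0,0,0],1],[[0,0,0],[0,0,0],1]]'

```text
t: 29.42
ee_pos: [525.7, -302.7, 89.1]
orientation: [3.139, 0.11, 0.001]
ft_force: [-1.4, 0.7, 6.6]
width: 57.5
```

>>> arm_command --moves '[[[0,0,0],[0,0,2],1],[[0,0,0],[0,0,5],1],[[0,0,0],[0,4,7],1],[[0,0,0],[0,9,7],1],[[0,0,0],[0,14,7],1],[[0,0,0],[0,19,7],1],[[0,0,0],[-0.2,24,7],1],[[0,0,0],[-0.2,27.6,7],1]]'

```text
t: 30.42
ee_pos: [523.2, -24.6, 159.4]
orientation: [-3.139, -0.111, -0.0]
ft_force: [0.3, -0.9, -1.6]
width: 57.3
```

>>> arm_command --moves '[[[0,0,0],[0,1,0],1],[[0,0,0],[0,1,0],1],[[0,0,0],[0,1,-2.5],1],[[0,0,0],[0,1,-4.8],1],[[0,0,0],[0,1,-5.9],1],[[0,0,0],[0,1,-6.0],1],[[0,0,0],[0,1,-6.0],1],[[0,0,0],[0,1,-6.0],1]]'

```text
t: 31.42
ee_pos: [524.1, -16.7, 99.3]
orientation: [3.14, 0.11, 0.002]
ft_force: [-0.5, 0.5, -3.7]
width: 57.0
```

>>> arm_command --moves '[[[0,0,0],[0,0,0],0.1],[[0,0,0],[0,0,0],0.1],[[0,0,0],[0,0,0],0.1],[[0,0,0],[0,0,5],0.1],[[0,0,0],[0,0,10.5],0.1],[[0,0,-0.05],[1.5,-5,10.5],0.1],[[0,0,-0.05],[3,-11,10.5],0.1],[[0,0,-0.05],[6,-16,10.5],0.1]]'

```text
t: 32.42
ee_pos: [583.5, -178.3, 204.2]
orientation: [3.141, 0.031, 0.0]
ft_force: [1.6, 0.2, -0.6]
width: 79.1
```

>>> arm_command --moves '[[[0,0,0],[2,-5,0],0.1],[[0,0,0],[4,-10,0],0.1],[[0,0,0],[4.7,-12.5,0],0.1],[[0,0,0],[4.7,-12.5,0],0.1],[[0,0,0],[4.7,-12.5,0],0.1]]'

```text
t: 33.05
ee_pos: [630.1, -300.6, 203.3]
orientation: [-3.141, -0.032, 0.001]
ft_force: [0.7, -0.1, 0.4]
width: 78.5
```

>>> arm_command --moves '[[[0,0,0.03],[0,-0.1,-4],0.1],[[0,0,0.03],[0,-0.1,-8],0.1],[[0,0,0.03],[0,-0.1,-11],0.1],[[0,0,0.03],[0,-0.1,-11.5],0.1],[[0,0,0.03],[0,-0.1,-11.5],0.1]]'

```text
t: 33.67
ee_pos: [630.9, -301.9, 89.4]
orientation: [3.14, 0.08, 0.001]
ft_force: [0.7, 0.4, 0.9]
width: 79.2
```

>>> arm_command --moves '[[[0,0,0],[0,0,0],1],[[0,0,0],[0,0,0],1],[[0,0,0],[0,0,0],1],[[0,0,0],[0,0,0],1],[[0,0,0],[0,0,0],1]]'

```text
t: 34.3
ee_pos: [630.7, -302.7, 89.2]
orientation: [3.14, 0.078, 0.001]
ft_force: [-1.9, -0.1, 4.2]
width: 48.1
```

>>> arm_command --moves '[[[0,0,0],[0,0,2],1],[[0,0,0],[0,0,5],1],[[0,0,0],[-1,3,7],1],[[0,0,0],[-4,7,7],1],[[0,0,0],[-7,11,7],1],[[0,0,0],[-9.3,15,7],1],[[0,0,0],[-9.9,18,7],1],[[0,0,0],[-9.9,19.2,7],1]]'

```text
t: 35.3
ee_pos: [531.2, -109.2, 159.4]
orientation: [-3.141, -0.081, -0.0]
ft_force: [0.3, -0.3, -3.5]
width: 47.9
```

>>> arm_command --moves '[[[0,0,0],[0,0,0],1],[[0,0,0],[0,0,0],1],[[0,0,0],[0,0,-2.5],1],[[0,0,0],[0,0,-4.8],1],[[0,0,0],[0,0,-5.9],1],[[0,0,0],[0,0,-6.1],1],[[0,0,0],[0,0,-6.1],1],[[0,0,0],[0,0,-6.1],1]]'

```text
t: 36.3
ee_pos: [532.1, -110.9, 98.0]
orientation: [3.14, 0.078, 0.001]
ft_force: [0.3, 0.4, -3.5]
width: 47.7
```

>>> arm_command --moves '[[[0,0,0],[0,0,0],0.1],[[0,0,0],[0,0,0],0.1],[[0,0,0],[0,0,0],0.1],[[0,0,0],[0,0,5],0.1],[[0,0,0],[0,0,10.5],0.1],[[0,0,0],[-3,-5,12.5],0.1],[[0,0,0],[-6,-11,12.5],0.1],[[0,0,0],[-9,-16,12.5],0.1]]'

```text
t: 37.3
ee_pos: [441.3, -271.7, 223.5]
orientation: [3.139, 0.08, 0.003]
ft_force: [1.0, -0.6, -0.1]
width: 79.0
```

>>> arm_command --moves '[[[0,0,-0.1],[-3,-5,0],0.1],[[0,0,-0.2],[-5,-10,0],0.1],[[0,0,-0.4],[-7,-15,0],0.1],[[0,0,-0.5],[-9,-20,0],0.1],[[0,0,-0.6],[-11,-24,0],0.1],[[0,0,-0.6],[-11,-24,0],0.1]]'

```text
t: 38.05
ee_pos: [330.4, -512.6, 222.5]
orientation: [3.021, -0.859, 0.001]
ft_force: [0.1, 0.5, -0.1]
width: 78.9
```

```bash
python3 - <<'E'
from h import *
o=readout.get_obs();print(o['ee_pos'],o['t'],o['qpos'])
a=optics.get_image("top"); b=optics.get_image("scene")
crop("top",205,112,125,100,6,"t6",a); crop("scene",150,130,165,150,4,"s6",b)
cv2.imwrite("pics/t6raw.png",a)
E
```

```text
[ 330.39847992 -512.55678098  222.54124063] 38.05 [-1.01759957e+00  4.13284995e-01  1.67414756e+00 -3.20107761e-04
  1.05342623e+00 -4.63683514e-01]
```

View pics/t6.png

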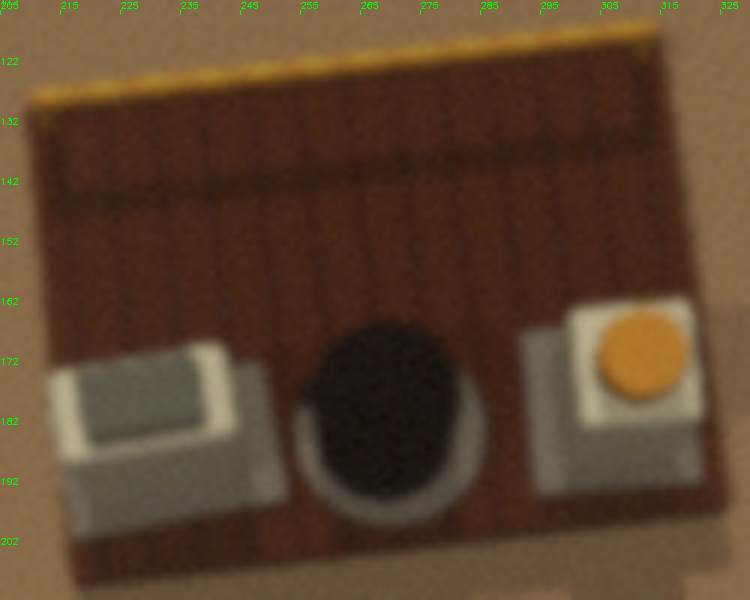

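View pics/s6.png

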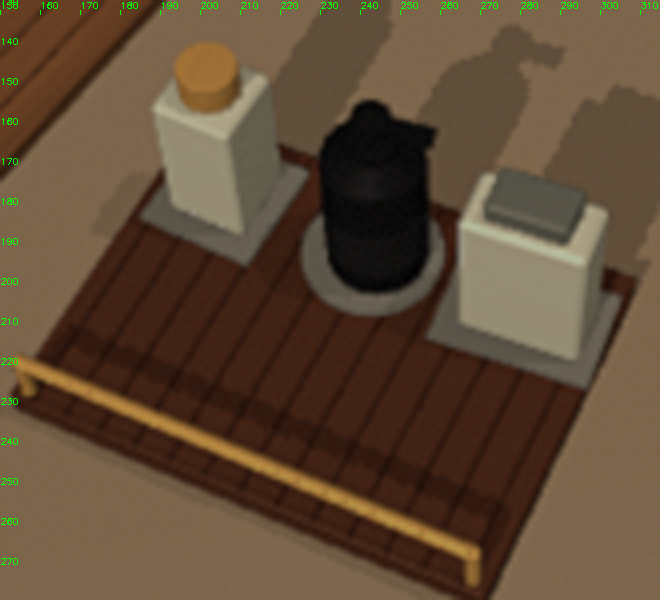

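```bash
python3 - <<'E'
from h import *
T=lambda p:(np.array(p,float)+.5)/6-.5+[205,112]
S=lambda p:(np.array(p,float)+.5)/4-.5+[150,130]
def r(n,p,z,f,c):
    w=world(c,f(p),z)[:,:2]; e=np.roll(w,-1,0)-w
    print(n,w.mean(0).round(1),[round(float((np.arctan2(v[1],v[0])+np.pi/4)%(np.pi/2)-np.pi/4),2) for v in e])
r("ob",[(50,372),(220,343),(237,428),(67,460)],124,T,"top")
r("obS",[(481,175),(607,211),(583,263),(459,225)],124,S,"scene")
r("sq",[(570,308),(692,298),(702,414),(583,425)],118,T,"top")
# pump: overlay predicted base/top circles vs coaster
a=np.linspace(0,2*np.pi,90)
for R,z in((29,24),(40,24)):
    q=pix("scene",np.c_[523.5+R*np.cos(a),-17+R*np.sin(a),0*a+z]); q=(q+.5-[150,130])*4-.5
    print(R,q.min(0).round(),q.max(0).round())
q=(pix("scene",[[524,-17,24],[524,-7,24],[534,-17,24]])-[150,130])*4;print(q.round(1))
E
```

```text
ob [521.2  77.7] [0.14, 0.17, 0.16, 0.18]
obS [524.   79.7] [0.18, 0.11, 0.16, 0.17]
sq [ 532.  -110.4] [0.05, 0.03, 0.06, 0.06]
29 [323. 205.] [426. 291.]
40 [303. 189.] [446. 308.]
[[372.5 246.7]
 [387.8 254.1]
 [363.2 259.7]]
```

All bottle offsets from their coasters are under 4 mm. One last check of the dish and cup, then hand in.

```bash
python3 - <<'E'
from h import *
im=cv2.imread("pics/t6raw.png"); crop("top",105,170,90,100,5,"t7",im)
E
```

```text
(no output)
```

View pics/t7.png

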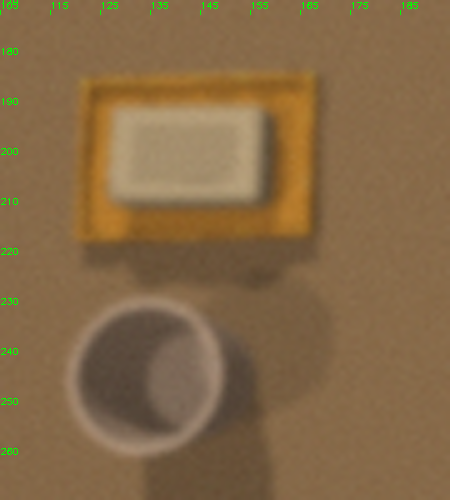

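The soap is in the middle of the dish once its height is allowed for. The cup is centred at (134,245) px, the same as at the start.

```bash
python3 -c "
from workcell import close_job
print(close_job())"
```

```text
the job is handed in; nothing more can be done
None
```

I moved all three bottles to the teak board, laid the soap flat in the dish, then put each bottle back on its own coaster. I handed the job in at about 38 s of the 144 s allowed; the hand-in gave no verdict.

| Item | Last check from the pictures | Limit |
|---|---|---|
| Square bottle | within about 1 mm of its coaster's centre, about 0.02 rad out of line | 12 mm, 0.3 rad |
| Oblong bottle | about 2 mm off centre, about 0.02 rad out of line | 12 mm, 0.3 rad |
| Pump bottle | about 3–4 mm off centre | 12 mm |
| Soap | about 2 mm off the dish centre, about 0.01 rad out of line | 15 mm, 0.3 rad |
| Rinse cup | same pixel position as at the start | 15 mm |

- **Released:** all three bottles stand upright, and the gripper is open and clear of everything.
- **Cameras disagreed:** the two cameras differ by 2–4 mm in absolute position, so I compared each item with its coaster or the dish in the same picture where I could. The pump bottle is the least certain: its outline was matched against circles projected at the assumed position.
- **One grip mended:** picking the oblong bottle up again from the board, I first gripped it about 12 mm off centre. I released it and regripped it in the middle before lifting.

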